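# Set the valve length gauge to the master valve and clamp it

## Robot

A 7-joint arm with a two-finger parallel gripper is mounted at the origin on a cart in front of the work surface, level with it; the furniture and walls round the work are solid. World frame = base frame: x ahead of the robot, y to its left, z up, the work surface at z = 0. Lengths are in m, angles in rad, forces in N, time in s.
With the tool pointing down it reaches from about 0.4 to 0.85 m from the base axis. Payload 4.5 kg.
Tool frame: the origin (TCP) lies where the fingers leave the gripper's body, on its centre line; the fingertips stand 64 mm ahead of it and the grasp point (between the pads) lies 45 mm ahead of it; z points along the fingers, y is the line along which they close (so a half turn about z gives the same grasp; the last joint's range is limited). The gripper opens to 88 mm and grips with 3 to 60 N. Pads are 18 mm wide; open, the fingers measure 123 mm over their backs; the gripper's body (75 mm by 187 mm) begins 45 mm behind the grasp point.
Start: joints at [1.163, 0.689, -0.195, 1.565, 0.157, 0.902, -0.215], TCP at [0.267, -0.565, 0.303] pointing down, gripper open.
Joint ranges: [-3.01, 3.01], [-0.46, 2.08], [-1.47, 1.51], [0.13, 2.56], [-1, 4.14], [0.04, 2.09], [-2.66, 2.66]. Speed limits (rad/s): [2.57, 2.57, 3.14, 3.14, 3.14, 3.14, 3.14].

## Interface

Orientations are given as a unit quaternion [x, y, z, w].
In Python, from plant import r gives the robot as it stands.
- The arm moves only by the tool play_rows, never from a script. Its arguments are lists of equal length, an entry for each row: "translation": the shift along the tool's x, y, z in m, a list of three; "delta_rot": the turn, a rotation vector about the tool's x, y, z in degrees, a list of three; "grip": the opening, from -1 (shut) to 1 (fully open). In form: {"translation": [[x, y, z], ...], "delta_rot": [[rx, ry, rz], ...], "grip": [grip, ...]}. A call has 1 to 20 rows; each row shifts and turns the commanded pose from where the row before left it, along the tool's axes as they then stand; what a row does not reach is not made up. A row lasts 1/8 s, in which the tool goes at most 62.5 mm and 10.7 degrees, less where a joint would pass 70% of its speed; a pose out of reach is approached as far as the arm can. A call with a gripper value outside its range is refused whole. The fingers move at their own pace and stop on an object; "squeeze" is the grip in N (left out, the last holds). Time passes only in rows, so rows that do not move let the fingers close. It gives the time, the measured TCP pose, the force, the opening and the grip force at its end, in the units of the state.
- r.get_state(): the state, without advancing time (a new reading comes with each control period).
- r.snapshot(name): name is "side" or "top"; returns the picture (480x640x3 uint8, blue, green, red); there is no depth.
- r.get_calibration(name): a dict with "intrinsics" (3x3 intrinsics, pixels), "k1" (the pictures are not rectified: a ray, as slopes to the right and down, at radius r is drawn at 1 + k1 r^2 times it, then the intrinsics apply), "eye" and "rotation" of the camera in the world. Camera axes: x right, y up, looking along -z (the intrinsics and any distortion apply to the point x, -y, -z); pixel columns grow to the right and rows downward; lengths in m; the calibration is good to about 2 mm. A picture is of the moment at which its call begins. get_calibration takes no time and is no camera call.
- r.finish_job(): hands the job in; it is judged then, once.
Trained networks look in the newest picture that a camera, given by its name, has taken for a name from the list of things; names that differ only in an ending like _2 or _b are one class to them, and where a whole thing is asked for, a point or a joint stands for the part that bears it (a point fixed in the world has none). Each returns a list of dicts, best first, with "confidence" (0 to 1); they miss things now and then, are a little off and sometimes report something else, mostly with a low value. They report only what shows in the picture. A call takes as long as a camera call.
- r.look_for(camera, target): "point" ([x, y, z] in m, in world coordinates, good to about 4 mm: the middle of the surface that is visible of it).
- r.silhouettes(camera, target): "pixels" (480x640 bool, what is visible of it).
The state is a dict: "clock": time; "q": joint angles; "qd": joint speeds; "joint_torque": joint torques, N m; "tool_pos": TCP position; "eef_rot": TCP orientation; "contact_force": force on the tool from outside, world axes, zero at the start; "moment": the same for the moment, N m; "opening": opening from 0.0 (shut) to 1.0 (fully open); "finger_force": force on a finger pad.
Only numpy, scipy, OpenCV 4.12 (cv2) and the standard library are available. Lean on these libraries where they do the work, as an engineer would, in place of code of your own. Each camera call takes 0.05 s, during which the arm holds its last target. There are 200 camera calls.

## Task

Set the valve length gauge to the master valve lying in its vee: free the black wing knob on the blue-grey carriage, slide the carriage along the rail towards the valve until the valve's head has pushed the dial gauge's plunger in about half way (5 of its 10 mm, half a turn of the pointer), and clamp the knob firmly again so that the setting holds. Never run the plunger to the end of its travel, and leave the valve in its vee and the things round about where they are.

Things in the scene. Friction and masses are not known exactly. Their poses are not given: they have to be found in the camera images.
- gauge_bed: Fixed valve length gauge: blue-grey base 160 x 330 mm, 18 mm high; origin at the centre of its underside. Its y axis runs along the steel roof-shaped rail (at x = -35 mm, 300 mm long, ridge 48 mm high, flanks sloping 30 deg); the valve's vees and end stop stand at x = +45 mm, the stop at the -y end. Its -x side faces the robot.
- carriage (a joint): Carriage travel on the rail in m, 0 to 0.10, growing as it slides along the bed's -y axis towards the valve. Blue-grey saddle 64 mm long (along y), 74 wide, 60 high, with an arm over to the dial gauge; 0.6 kg. Clamped it resists 40 N; free it slides with 1 N, and the plunger's spring then pushes it back unless it is held (for instance by the knob).
- clamp_knob (a joint): Turn of the wing knob in rad, stops at -0.95 and 1.2; grows clockwise seen from outside along its axis = tighter. It begins to bite at -0.2; below -0.25 the carriage is free; from 0.4 up it holds firmly (found at 0.45 to 0.7). At 0 the wing points straight up the slope. It needs 0.1 to 0.15 N m and stays where it is left.
- clamp_grip (a point): Grip point on the wing knob's axis, turning with it: z points out along the axis, which leans 30 deg from vertical to the bed's -x side (the robot); x lies along the wing, y across its flats. Black wing 51 mm long, 13 thick, from 22 mm below this point (there a round hub 25 mm across begins) to 8 mm above it along z. The saddle's slope lies 46 mm below. It rides on the carriage.
- plunger (a joint): How far the dial gauge's plunger is pressed in, in m: 0 out, 0.010 at the end of its travel; sprung, 0.9 N at 0 to 2.7 N at the end. The red pointer on the white dial (57 mm, face up) makes one turn for 10 mm, starting from the bed's +y side and going clockwise.
- plunger_tip (a point): End of the plunger's ball tip, 62 mm above the bench, on the valve's axis; the plunger points along the bed's -y axis at the middle of the valve's head. 20 mm of plunger show when it is out.
- master_valve: Steel poppet valve, head 43 mm across, 118 mm long, 0.11 kg, lying loose in two vees with its stem along the bed's y axis and its tip on the end stop; origin at the middle of the flat head face, which looks along the bed's +y to the plunger; its z axis runs along the stem, away from the plunger.
- valve_tall: Bystander: poppet valve standing on its head, 43 mm across, 116 mm high; origin under its middle.
- valve_small: Bystander: poppet valve standing on its head, 37 mm across, 118 mm high; origin under its middle.
- paste_tin: Bystander: flat yellow and white tin, 66 mm across, 27 mm high; origin under its middle.
- micrometer: Bystander: micrometer lying flat, 92 x 121 x 17 mm; origin under its middle.

How it is judged:
On the way, in this order (a step that is already met when the one before it is completed fails the run):
1. the wing knob is turned free (value of joint clamp_knob below -0.25 rad), for 0.1 s.
2. the carriage stands so that the valve presses the plunger in 3 to 7 mm (value of joint plunger between 0.003 and 0.007 m), for 0.2 s.
3. the wing knob is tightened again (value of joint clamp_knob above 0.35 rad), for 0.2 s.
At the end, for the whole second after the job is handed in: The wing knob is tight (reads over 0.35 rad), the carriage is at rest with the plunger pressed in 3 to 7 mm by the valve, and the valve still lies in its vee within 5 mm of where it was (all of step 2 and value of joint clamp_knob above 0.35 rad and velocity of joint carriage between -0.003 and 0.003 m/s and distance of master_valve from where it was at the start of the episode below 0.005 m); the robot touches nothing.
It fails at once if the plunger is run to the end of its travel (over 9.6 mm) (value of joint plunger above 0.0096 m).
It fails at once if the master valve is knocked out of its place (over 10 mm) (distance of master_valve from where it was at the start of the episode above 0.01 m).
It fails at once if a bystander is shifted more than 30 mm (distance of any of valve_tall, valve_small, paste_tin, micrometer from where it was at the start of the episode above 0.03 m).
It also fails if it takes over 35 s, if anything falls off the work surface, if the arm or the gripper's body presses on something with over 40 N, if the wrist force passes 120 N, or if a joint passes its speed limit or range.

## Working session

There is one attempt and no reset: what is moved stays moved. The work goes in short steps, Python scripts to look and compute and a tool call to move; the robot and the scene stay as the last step left them, time stands still between calls to the robot, and variables do not carry over. Pictures are saved under pics/ and viewed, at most 10 in all, crops included, and the job is handed in when it is done.

Besides the shell and the picture viewer there is one more tool, called after "Request:" as name(argument=value, ...) on one line, values as JSON. play_rows: Moves the arm, as the interface text tells. Its arguments: {"type":"object","properties":{"translation":{"type":"array","items":{"type":"array","items":{"type":"number"}}},"delta_rot":{"type":"array","items":{"type":"array","items":{"type":"number"}}},"grip":{"type":"array","items":{"type":"number"}},"squeeze":{"type":"number"}},"required":["translation","delta_rot","grip"]}

```bash
mkdir -p pics
python3 - <<'E'
from plant import r
import cv2
s=r.get_state();print(s)
for n in("side","top"):
    cv2.imwrite(f"pics/{n}0.png",r.snapshot(n));c=r.get_calibration(n);print(n,c)
for n in("side","top"):
    for t in("gauge_bed","clamp_grip","clamp_knob","plunger_tip","master_valve","carriage","valve_tall","valve_small","paste_tin","micrometer"):
        print(n,t,[([round(float(v),4) for v in d["point"]],round(float(d["confidence"]),2)) for d in r.look_for(n,t)][:2])
E
```

```text
{'clock': 0.0, 'q': array([ 1.16282681,  0.6899514 , -0.19448429,  1.56641059,  0.15728163,
        0.90247658, -0.21508793]), 'qd': array([-0.00172441,  0.00069166, -0.0010066 , -0.00135956, -0.00141356,
       -0.00017641,  0.00027411]), 'joint_torque': array([-9.73456226e-04, -5.27551746e+01, -1.26714092e+00, -1.53425717e+01,
       -5.26290166e-02,  6.67495566e-03,  1.77095890e-04]), 'tool_pos': array([ 0.26693248, -0.56453057,  0.30191176]), 'eef_rot': array([ 9.75695859e-01,  2.19127196e-01, -2.72617939e-04, -8.88136489e-04]), 'contact_force': array([ 0.08847243,  0.20084777, -0.06232904]), 'moment': array([-0.02157727,  0.03190078,  0.01280465]), 'finger_force': 0.0, 'opening': 1.0008461729646922}
side {'intrinsics': array([[525.92288584,   0.        , 324.43832356],
       [  0.        , 525.92288584, 242.93067229],
       [  0.        ,   0.        ,   1.        ]]), 'k1': -0.12631262974793406, 'eye': array([0.13966251, 0.93099824, 0.65280672]), 'rotation': array([-0.1117416 ,  0.48118915,  0.84730925, -0.19503293])}
top {'intrinsics': array([[438.23997943,   0.        , 318
[... 682 characters left out ...]
.4049, -0.1439, 0.0285], 0.18)]
side paste_tin [([0.4034, -0.1439, 0.026], 0.63)]
side micrometer [([0.5881, 0.4385, 0.0113], 0.67)]
top gauge_bed [([0.639, 0.1251, 0.0398], 0.66)]
top clamp_grip [([0.644, 0.126, 0.0373], 0.66), ([0.5924, 0.2305, 0.0997], 0.46)]
top clamp_knob [([0.5714, -0.2865, 0.0132], 0.72), ([0.5897, 0.2295, 0.0944], 0.56)]
top plunger_tip [([0.5912, 0.2305, 0.0966], 0.24)]
top master_valve [([0.6798, 0.0716, 0.0652], 0.73)]
top carriage [([0.6633, 0.2285, 0.0717], 0.65)]
top valve_tall [([0.5888, 0.2286, 0.0972], 0.31)]
top valve_small [([0.4576, -0.3052, 0.0097], 0.61)]
top paste_tin [([0.4074, -0.1624, 0.0268], 0.78)]
top micrometer [([0.5955, 0.4295, 0.0056], 0.61)]
```

View pics/side0.png

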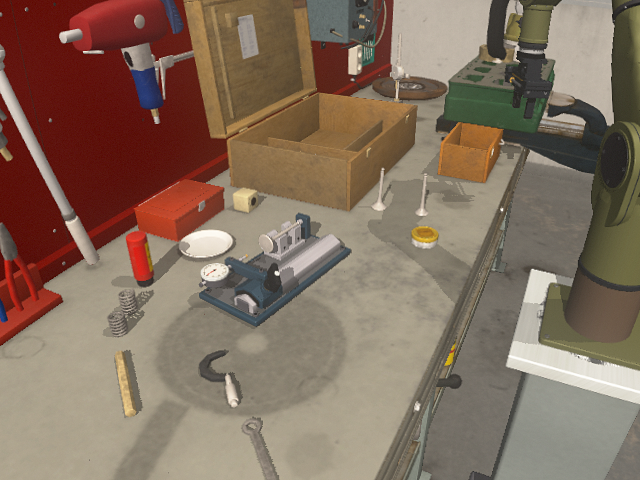

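View pics/top0.png

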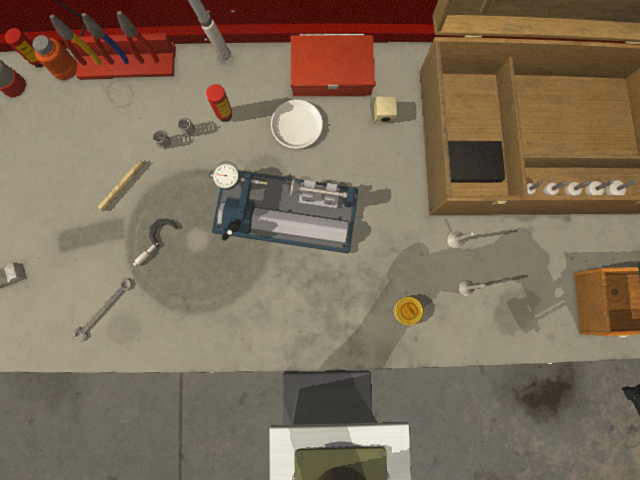

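The side view shows the gauge at about (275,275), the knob at (275,275) and the dial at (215,272). In the top view the bed spans (215–357, 172–250), with the knob at (230,232) and the dial at (225,176). Next I'll enlarge both views to fit the bed pose.

Run:
```python
import cv2
a=cv2.imread("pics/top0.png")[155:265,200:370];cv2.imwrite("pics/topc.png",cv2.resize(a,None,fx=4.6,fy=4.6,interpolation=cv2.INTER_CUBIC))
a=cv2.imread("pics/side0.png")[205:335,190:360];cv2.imwrite("pics/sidec.png",cv2.resize(a,None,fx=4.6,fy=4.6,interpolation=cv2.INTER_CUBIC))
```

```text
(no output)
```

View pics/topc.png

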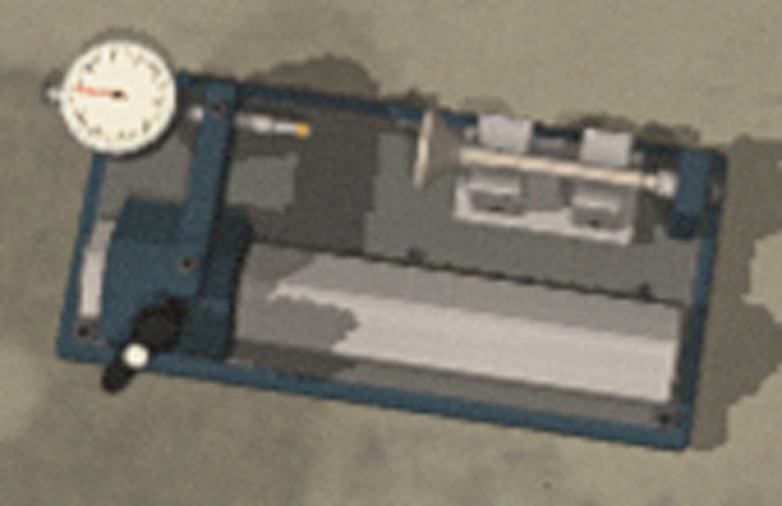

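View pics/sidec.png

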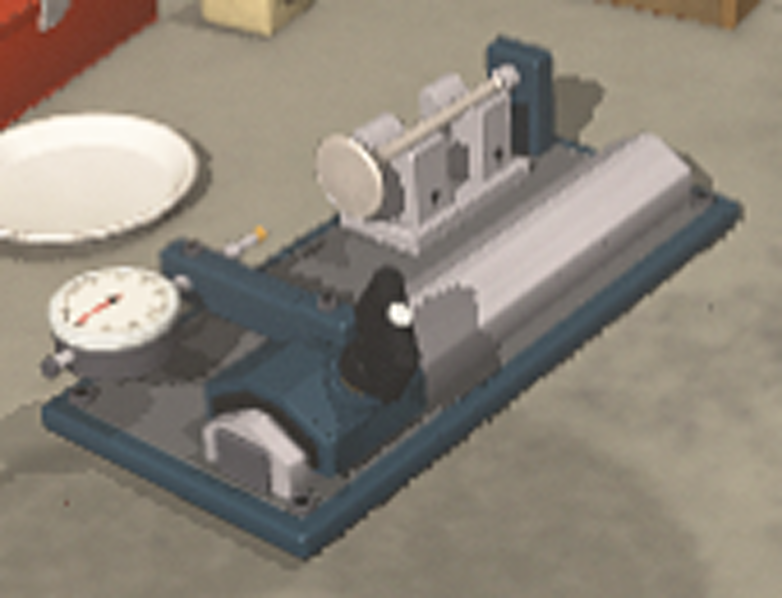

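The top crop shows the bed corners at (60,357), (687,447) and (725,155), the plunger tip at (308,130), the head face at (425,150) and the wing from (107,388) to (185,305). In the side crop the bed corners are at (305,550), (43,408) and (742,208), and the wing is near (385,335). I'll fit the bed and knob models to these.

```bash
cat > h.py <<'E'
import numpy as np,cv2
from plant import r
from scipy.spatial.transform import Rotation as R
C={n:r.get_calibration(n) for n in("side","top")}
def proj(n,P):
    c=C[n];p=(np.atleast_2d(P)-c["eye"])@R.from_quat(c["rotation"]).as_matrix()
    m=np.c_[p[:,0]/-p[:,2],p[:,1]/p[:,2]]
    m=m*(1+c["k1"]*(m**2).sum(1,keepdims=True))
    K=c["intrinsics"];return m*K[0,0]+K[:2,2]
def crop(n,uv):
    o=dict(side=(190,205),top=(200,155))[n];return (np.array(uv,float)+.5)/4.6-.5+o
def Rz(a):return R.from_euler('z',a).as_matrix()
def knobR(yaw,th): # clamp_grip frame: z axis leaning 30deg to bed -x; wing up slope at 0, clockwise +
    B=Rz(yaw)@R.from_euler('y',-30,degrees=True).as_matrix()
    return B@Rz(-th)
def knobmask(n,g,yaw,th,shape=(480,640),up=4):
    M=knobR(yaw,th);im=np.zeros((shape[0]*up,shape[1]*up),np.uint8)
    box=np.array([[x,y,z] for x in(-.0255,.0255) for y in(-.0065,.0065) for z in(-.022,.008)])
    a=np.linspace(0,2*np.pi,24,endpoint=False)
    cyl=np.array([[.0125*np.cos(t),.0125*np.sin(t),z] for t in a for z in(-.022,-.046)])
    for Q in(box,cyl):
        uv=proj(n,g+Q@M.T);cv2.fillConvexPoly(im,cv2.convexHull(((uv+.5)*up).astype(np.float32)).astype(int),255)
    return cv2.resize(im,shape[::-1],interpolation=cv2.INTER_AREA)/255.
E
cat > fit.py <<'E'
from h import *
from scipy.optimize import least_squares,minimize
obs=[("top",(60,350),(-80,165,18)),("top",(688,437),(-80,-165,18)),("top",(727,154),(80,-165,18)),
("side",(308,530),(-80,165,18)),("side",(43,402),(80,165,18)),("side",(742,205),(-80,-165,18))]
def W(p,Q):return np.array([p[0],p[1],0])+(np.array(Q)/1000)@Rz(p[2]).T
f=lambda p:np.concatenate([(proj(n,W(p,Q))[0]-crop(n,uv)) for n,uv,Q in obs])
s=least_squares(f,[.64,.125,0.1]);p=s.x;print("bed",p,np.degrees(p[2]));print(s.fun.reshape(-1,2).round(1))
inv=lambda P:((np.array(P)-[p[0],p[1],0])@Rz(p[2]))*1000
# tip, head by top & side pixels -> y in bed with x=45,z=62
for nm,n,uv in(("tip","top",(309,130)),("tip","side",(266,233)),("headface","top",(424,150)),("headface","side",(350,176))):
    q=least_squares(lambda q:proj(n,W(p,(q[0],q[1],62)))[0]-crop(n,uv),[45,0]).x;print(nm,n,"bed x,y",q.round(1))
img={n:cv2.imread(f"pics/{n}0.png") for n in C}
roi={"top":(218,212,243,243),"side":(262,260,284,294)}
msk={}
for n in C:
    d=(img[n].max(2)<48).astype(float);m=np.zeros_like(d);a,b,c,e=roi[n];m[b:e,a:c]=d[b:e,a:c];msk[n]=m
w=R.from_quat
def cost(v,full=False):
    g=v[:3]/1000;o=[]
    for n in C:
        k=knobmask(n,g,p[2],v[3]/30);o.append(np.abs(k-msk[n]).sum()/msk[n].sum())
    return sum(o)
best=None
for th in(.3,.5,.7):
    s=minimize(cost,[590,233,97,th*30],method="Nelder-Mead",options=dict(initial_simplex=np.array([590,233,97,th*30])+np.r_[np.zeros((1,4)),np.eye(4)*6]))
    print(s.fun,s.x[:3].round(1),s.x[3]/30,"bed",inv(s.x[:3]/1000).round(1))
    if best is None or s.fun<best.fun:best=s
for n in C:
    k=knobmask(n,best.x[:3]/1000,p[2],best.x[3]/30);a,b,c,e=roi[n]
    v=img[n].copy();v=cv2.resize(v[b-10:e+10,a-10:c+10],None,fx=9,fy=9)
    for mm,col in((k,(0,255,0)),(msk[n],(0,0,255))):
        z=cv2.resize(mm[b-10:e+10,a-10:c+10],None,fx=9,fy=9);ct,_=cv2.findContours((z>.5).astype(np.uint8),0,2);cv2.drawContours(v,ct,-1,col,1)
    globals()["v"+n]=cv2.copyMakeBorder(v,0,500-v.shape[0],0,410-v.shape[1],0)
cv2.imwrite("pics/fit.png",np.hstack([vtop,vside])[:, :800])
E
python3 fit.py
```

```text
bed [ 0.64993867  0.11540635 -0.16160322] -9.259182302912633
[[-0.9  1.2]
 [ 1.5  2.6]
 [ 1.7 -1.1]
 [-0.9  1.4]
 [-1.6  0.2]
 [-0.6 -1.9]]
tip top bed x,y [44.3 49.8]
tip side bed x,y [42.  49.1]
headface top bed x,y [42.5 -8.5]
headface side bed x,y [ 43.8 -12.2]
156.72364308042057 [581.7 215.6  92. ] 1.2809596401773422 bed [-83.5  88.   92. ]
156.3416311452117 [583.7 221.1  93.2] 1.2836385945818847 bed [-82.4  93.6  93.2]
157.54151747655584 [588.  220.7  98.7] 1.2539407973697412 bed [-78.1  94.   98.7]
```

```bash
sed -i 's/img\[n\].max(2)<48/img[n].max(2)<TH/; s/^msk={}/msk={};TH=58/' fit.py; sed -i 's/^def cost/print({n:msk[n].sum() for n in C},img["top"][226:240:2,226:240:2].max(2),img["side"][264:292:3,264:284:2].max(2))\ndef cost/' fit.py; python3 fit.py
```

```text
bed [ 0.64993867  0.11540635 -0.16160322] -9.259182302912633
[[-0.9  1.2]
 [ 1.5  2.6]
 [ 1.7 -1.1]
 [-0.9  1.4]
 [-1.6  0.2]
 [-0.6 -1.9]]
tip top bed x,y [44.3 49.8]
tip side bed x,y [42.  49.1]
headface top bed x,y [42.5 -8.5]
headface side bed x,y [ 43.8 -12.2]
{'side': np.float64(181.0), 'top': np.float64(188.0)} [[ 75  56  48  47  48  42  42]
 [ 71  40  42  44  43  40  37]
 [ 34 166 157  36  36  29  54]
 [ 82 243 240  72  75  81  78]
 [ 48 127 153  71  80  85  87]
 [ 49  39 112 115  94  76  67]
 [ 43 107 129 129 130 133 130]] [[114 115 115 118  62  60  61 118 112 137]
 [117 117 119  54  60  63  59 143 144 177]
 [ 74  85  61  56  60  58  79  97 194 125]
 [ 92  94  56  59  57 137 244 248 133 135]
 [109  69  54  55  56  59  58  47 139 134]
 [ 89  59  60  56  58  56  64  59  88 138]
 [ 57  60  55  54  54  55  65  63  52 139]
 [ 59  55  67  52  57  54  54  54  58 116]
 [ 81  56  55  56  58  54  53  52  66  75]
 [ 89  87  82  75  58  53  51  71  61  67]]
1.8833742454310982 [586.  232.   89.8] 0.7992265744211557 bed [-81.9 104.8  89.8]
1.8904372869401667 [585.8 233.1  90. ] 0.795444946490171 bed [-82.3 105.8  90. ]
1.9183548957375356 [587.2 233.   87.3] 0.8474640761522904 bed [-80.8 106.   87.3]
```

View pics/fit.png

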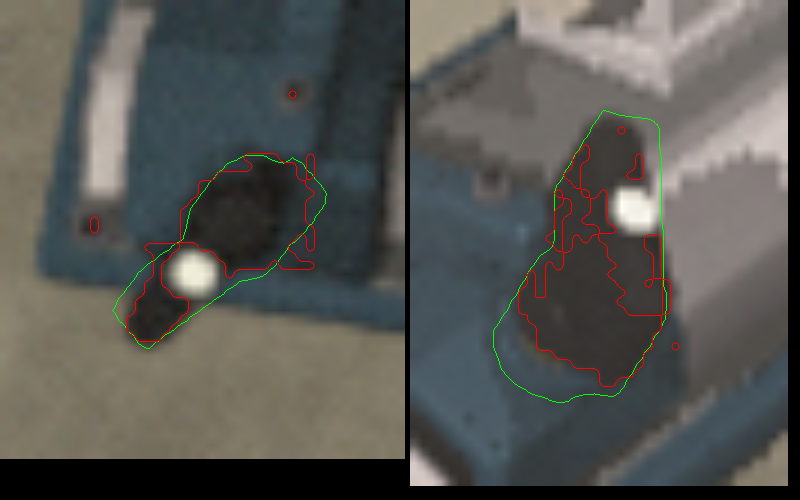

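The knob outline shows a white cap dot, at about top (229.5,232.2) and side (277,273.3). I'll triangulate it and refit with a better mask.

```bash
cat > f2.py <<'E'
exec(open("fit.py").read().split("print({n:msk")[0].replace("print(","(lambda *a:0)("))
D={}
for n in C:
    a,b,c,e=roi[n];z=img[n][b:e,a:c].min(2).astype(float)
    m=(z>185);lab,L,st,ce=cv2.connectedComponentsWithStats(m.astype(np.uint8));
    i={"top":(229.5,232.2),"side":(277,273.3)}[n];j=min(range(1,lab),key=lambda j:np.hypot(*(ce[j]+[a,b]-i)));D[n]=ce[j]+[a,b];print(n,D[n],st[j])
t=least_squares(lambda P:np.concatenate([proj(n,P)[0]-D[n] for n in C]),[.59,.23,.1]);d=t.x
print("dot",d.round(4),t.fun.round(2),"bed",inv(d).round(1))
M=knobR(p[2],0)
print("grip if cap at +8:",(d-M[:,2]*.008).round(4),"axis",M[:,2].round(3))
for n,T in(("top",60),("side",70)):
    a,b,c,e=roi[n];x=((img[n].max(2)<T)|(img[n].min(2)>150))[b:e,a:c].astype(np.uint8)
    x=cv2.morphologyEx(x,cv2.MORPH_OPEN,np.ones((3,3),np.uint8));msk[n][:]=0;msk[n][b:e,a:c]=x
def cost(v):
    g=v[:3]/1000
    return sum(np.abs(knobmask(n,g,p[2],v[3]/30)-msk[n]).sum()/msk[n].sum() for n in C)
for th in(.3,.5,.7):
    x0=np.r_[(d-M[:,2]*.008)*1000,th*30]
    s=minimize(cost,x0,method="Nelder-Mead",options=dict(initial_simplex=x0+np.r_[np.zeros((1,4)),np.eye(4)*5]))
    print(s.fun,s.x[:3].round(1),s.x[3]/30,"bed",inv(s.x[:3]/1000).round(1))
    f=minimize(lambda q:cost(np.r_[x0[:3],q[0]]),[th*30],method="Nelder-Mead");print(" fixed pos th",f.x/30,f.fun)
E
python3 f2.py
```

```text
side [276.5625 272.625 ] [13 11  5  4 16]
top [229.2 232. ] [10 19  4  3 10]
dot [0.5805 0.2346 0.0999] [-0.2  -0.05  0.09  0.22] bed [-87.7 106.5  99.9]
grip if cap at +8: [0.5845 0.2339 0.093 ] axis [-0.493  0.08   0.866]
0.8325119140640898 [586.9 232.2  89.1] 0.678656862584811 bed [-81.  105.2  89.1]
 fixed pos th [0.71976562] 0.9095114623267322
0.8352421780252159 [587.  231.7  88.7] 0.7170142085327617 bed [-80.8 104.7  88.7]
 fixed pos th [0.69980469] 0.8999088894586478
0.8340005616194173 [586.8 232.7  89.4] 0.712412961156654 bed [-81.2 105.6  89.4]
 fixed pos th [0.69972656] 0.8999088894586478
```

```bash
cat > plan.py <<'E'
from h import *
from scipy.linalg import logm,expm
YAW=-.1616;GR=np.array([.586,.2332,.0915])
def pose():
    s=r.get_state();T=np.eye(4);T[:3,:3]=R.from_quat(s["eef_rot"]).as_matrix();T[:3,3]=s["tool_pos"];return T,s
def target(g,th,back):  # back: grasp point distance above grip along the axis
    K=knobR(YAW,th);T=np.eye(4)
    T[:3,:3]=np.c_[-K[:,0],K[:,1],-K[:,2]];T[:3,3]=g+K[:,2]*(.045+back);return T
def screw(A,B,N):
    T=expm(np.real(logm(np.linalg.inv(A)@B))/N)
    return T,T[:3,3].round(4),np.degrees(R.from_matrix(T[:3,:3]).as_rotvec()).round(2)
E
python3 - <<'E'
from plan import *
A,s=pose();B=target(GR,.67,.08)
print(B.round(3))
N=18;T,t,w=screw(A,B,N);print(t,w,np.linalg.norm(t),np.linalg.norm(w))
for i in range(0,N+1,3):
    X=A@np.linalg.matrix_power(T,i);print(X[:3,3].round(3),(X[:3,3]+X[:3,2]*.064).round(3))
E
```

```text
[[-0.57   0.657  0.493  0.524]
 [ 0.722  0.687 -0.08   0.243]
 [-0.392  0.31  -0.866  0.2  ]
 [ 0.     0.     0.     1.   ]]
[ 0.0547  0.0014 -0.0014] [-1.93  0.06 -5.79] 0.054735820081551714 6.103490804449532
[ 0.267 -0.565  0.303] [ 0.267 -0.565  0.239]
[ 0.409 -0.484  0.307] [ 0.413 -0.489  0.243]
[ 0.521 -0.364  0.308] [ 0.53  -0.373  0.245]
[ 0.591 -0.217  0.301] [ 0.606 -0.228  0.239]
[ 0.615 -0.056  0.282] [ 0.636 -0.067  0.222]
[0.592 0.102 0.249] [0.619 0.093 0.191]
[0.524 0.243 0.2  ] [0.556 0.238 0.144]
```

Request:
play_rows(translation=[[0.0547,0.0014,-0.0014],[0.0547,0.0014,-0.0014],[0.0547,0.0014,-0.0014],[0.0547,0.0014,-0.0014],[0.0547,0.0014,-0.0014],[0.0547,0.0014,-0.0014],[0.0547,0.0014,-0.0014],[0.0547,0.0014,-0.0014],[0.0547,0.0014,-0.0014]], delta_rot=[[-1.93,0.06,-5.79],[-1.93,0.06,-5.79],[-1.93,0.06,-5.79],[-1.93,0.06,-5.79],[-1.93,0.06,-5.79],[-1.93,0.06,-5.79],[-1.93,0.06,-5.79],[-1.93,0.06,-5.79],[-1.93,0.06,-5.79]], grip=[1,1,1,1,1,1,1,1,1])

```text
clock: 2.22
tool_pos: [0.5923, -0.2148, 0.3007]
eef_rot: [0.769, 0.623, 0.037, 0.142]
contact_force: [0.5, -0.5, 0.7]
opening: 0.999
finger_force: 0.0
```

Run:
```python
from plan import *
A,s=pose();print(s["clock"],s["q"].round(2));B=target(GR,.67,.08)
N=9;T,t,w=screw(A,B,N);print(A[:3,3].round(3),t,w)
for i in range(0,N+1,3):
    X=A@np.linalg.matrix_power(T,i);print(X[:3,3].round(3),(X[:3,3]+X[:3,2]*.064).round(3))
```

```text
2.225 [ 0.36  0.62 -0.23  1.79  0.52  0.53 -0.44]
[ 0.592 -0.215  0.301] [ 0.0545  0.0014 -0.0014] [-1.92  0.07 -5.77]
[ 0.592 -0.215  0.301] [ 0.607 -0.226  0.239]
[ 0.616 -0.055  0.282] [ 0.637 -0.066  0.222]
[0.592 0.103 0.249] [0.619 0.094 0.191]
[0.524 0.243 0.2  ] [0.556 0.238 0.144]
```

Tracking is good, so I'll continue and narrow the opening.

Request:
play_rows(translation=[[0.0545,0.0014,-0.0014],[0.0545,0.0014,-0.0014],[0.0545,0.0014,-0.0014],[0.0545,0.0014,-0.0014],[0.0545,0.0014,-0.0014],[0.0545,0.0014,-0.0014],[0.0545,0.0014,-0.0014],[0.0545,0.0014,-0.0014],[0.0545,0.0014,-0.0014]], delta_rot=[[-1.92,0.07,-5.77],[-1.92,0.07,-5.77],[-1.92,0.07,-5.77],[-1.92,0.07,-5.77],[-1.92,0.07,-5.77],[-1.92,0.07,-5.77],[-1.92,0.07,-5.77],[-1.92,0.07,-5.77],[-1.92,0.07,-5.77]], grip=[0.3,0.3,0.3,0.3,0.3,0.3,0.3,0.3,0.3])

```text
clock: 3.35
tool_pos: [0.5407, 0.2057, 0.2107]
eef_rot: [0.43, 0.869, 0.05, 0.239]
contact_force: [0.9, -0.9, -1.4]
opening: 0.65
finger_force: 0.0
```

Run:
```python
from plan import *
A,s=pose();print(s["clock"],s["q"].round(2),s["opening"]);B=target(GR,.67,.08);print(screw(A,B,1)[1:])
top=r.snapshot("top");side=r.snapshot("side")
for T_,im in(("top",top),("side",side)):
    uv=proj(T_,np.array([A[:3,3]+A[:3,2]*.064,A[:3,3]+A[:3,2]*.16]));print(T_,uv.round(1))
a=cv2.resize(top[150:280,190:310],None,fx=3.3,fy=3.3,interpolation=2);b=cv2.resize(side[190:320,210:330],None,fx=3.3,fy=3.3,interpolation=2)
cv2.imwrite("pics/pre.png",np.hstack([a,b]))
```

```text
3.35 [-0.77  0.75  0.27  2.11  1.74  0.18 -1.66] 0.6498594656239502
(array([ 0.0416,  0.0084, -0.0023]), array([-3.04,  0.17, -4.3 ]))
top [[242.3 232.1]
 [253.2 219.7]]
side [[289.6 240. ]
 [274.7 269. ]]
```

View pics/pre.png

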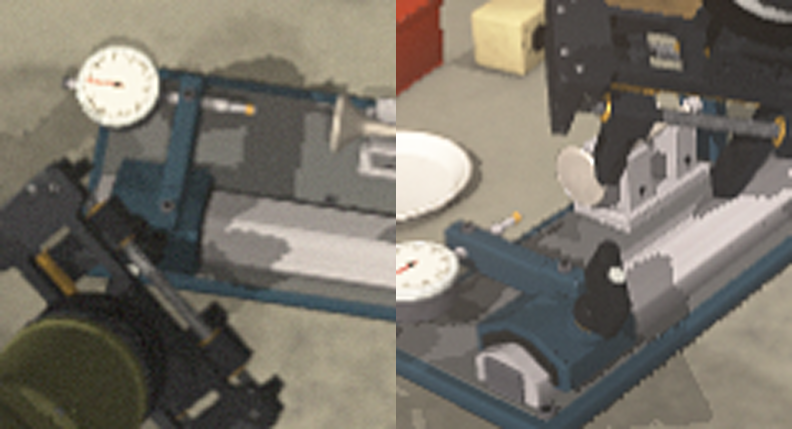

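The pre-grasp view shows the gripper over the knob, with the wing at about (607,290) in the right half and nothing disturbed. Freeing the knob from here would drive joint 7 towards its limit, so I'll use the half-turned grasp.

Request:
play_rows(translation=[[0,0,0],[0,0,0],[0,0,0],[0,0,0],[0,0,0],[0,0,0],[0,0,0],[0,0,0],[0,0,0],[0,0,0],[0,0,0],[0,0,0],[0,0,0],[0,0,0],[0,0,0],[0,0,0],[0,0,0]], delta_rot=[[0,0,10.3],[0,0,10.3],[0,0,10.3],[0,0,10.3],[0,0,10.3],[0,0,10.3],[0,0,10.3],[0,0,10.3],[0,0,10.3],[0,0,10.3],[0,0,10.3],[0,0,10.3],[0,0,10.3],[0,0,10.3],[0,0,10.3],[0,0,10.3],[0,0,10.3]], grip=[0.3,0.3,0.3,0.3,0.3,0.3,0.3,0.3,0.3,0.3,0.3,0.3,0.3,0.3,0.3,0.3,0.3])

```text
clock: 5.58
tool_pos: [0.7569, 0.2138, 0.1629]
eef_rot: [0.988, 0.043, 0.121, 0.081]
contact_force: [-0.1, 0.2, 0.3]
opening: 0.65
finger_force: 0.0
```

```bash
sed -i 's/np.c_\[-K\[:,0\],K\[:,1\]/np.c_[K[:,0],-K[:,1]/' plan.py
python3 - <<'E'
from plan import *
A,s=pose();print(s["clock"],s["q"].round(2),s["opening"]);B=target(GR,.67,.08);print(A[:3,3].round(3),screw(A,B,3)[1:])
E
```

```text
5.575 [ 0.07  1.38 -1.47  1.25  1.65  1.58 -2.65] 0.6503368690326667
[0.757 0.214 0.163] (array([-0.0714,  0.0084, -0.0375]), array([ 3.1 ,  4.44, 17.97]))
```

Joint 7 runs opposite to what I assumed, so the original orientation was the right one. I'll check for damage and plan the way back.

```bash
sed -i 's/np.c_\[K\[:,0\],-K\[:,1\]/np.c_[-K[:,0],K[:,1]/' plan.py
python3 - <<'E'
from plan import *
top=r.snapshot("top");side=r.snapshot("side");cv2.imwrite("pics/chk.png",np.hstack([top[130:330,190:390],side[160:360,190:390]])[:, :].repeat(2,0).repeat(2,1))
A,s=pose();U=A.copy();U[:3,3]+=[-.03,0,.1]
print("up",screw(A,U,3)[1:])
B=target(GR,.67,.11);N=15;T,t,w=screw(U,B,N);print(t,w)
for i in range(0,N+1,3):
    X=U@np.linalg.matrix_power(T,i);print(X[:3,3].round(3),(X[:3,3]+X[:3,2]*.064).round(3))
E
```

```text
up (array([-0.0018,  0.0051, -0.0344]), array([-0., -0.,  0.]))
[-0.0056 -0.0172 -0.0039] [-1.04  0.75 -8.35]
[0.73  0.212 0.264] [0.746 0.202 0.203]
[0.701 0.259 0.26 ] [0.72  0.247 0.2  ]
[0.656 0.289 0.251] [0.679 0.276 0.192]
[0.603 0.297 0.239] [0.63  0.286 0.183]
[0.551 0.282 0.23 ] [0.581 0.273 0.174]
[0.51  0.246 0.226] [0.541 0.241 0.17 ]
```

View pics/chk.png

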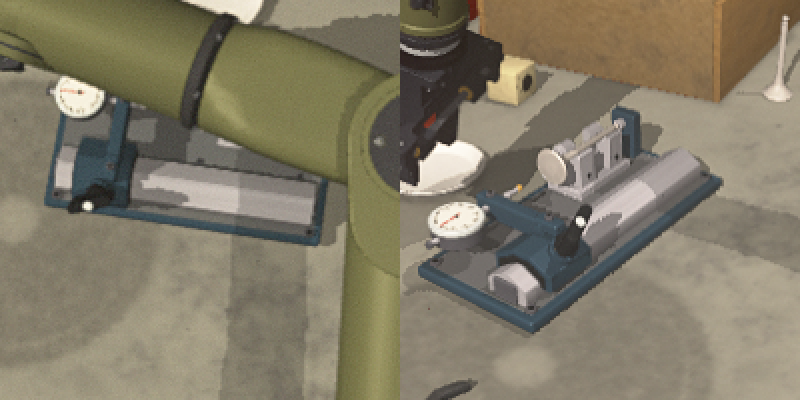

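Nothing was disturbed: the valve at (560,165) in the picture, the dial and the carriage are all in place. I'll back up and return.

Request:
play_rows(translation=[[-0.0018,0.005,-0.0344],[-0.0018,0.005,-0.0344],[-0.0018,0.005,-0.0344],[-0.0056,-0.0172,-0.0039],[-0.0056,-0.0172,-0.0039],[-0.0056,-0.0172,-0.0039],[-0.0056,-0.0172,-0.0039],[-0.0056,-0.0172,-0.0039],[-0.0056,-0.0172,-0.0039]], delta_rot=[[0,0,0],[0,0,0],[0,0,0],[-1.04,0.75,-8.35],[-1.04,0.75,-8.35],[-1.04,0.75,-8.35],[-1.04,0.75,-8.35],[-1.04,0.75,-8.35],[-1.04,0.75,-8.35]], grip=[0.3,0.3,0.3,0.3,0.3,0.3,0.3,0.3,0.3])

```text
clock: 6.8
tool_pos: [0.6535, 0.2911, 0.2505]
eef_rot: [0.863, 0.461, 0.114, 0.176]
contact_force: [-0.1, -0.8, 0.4]
opening: 0.654
finger_force: 0.0
```

```bash
cat > st.py <<'E'
import sys
from plan import *
th,back,N=float(sys.argv[1]),float(sys.argv[2]),int(sys.argv[3])
A,s=pose();print(s["clock"],s["q"].round(2),round(s["opening"],3));B=target(GR,th,back);T,t,w=screw(A,B,N);print(A[:3,3].round(4),B[:3,3].round(4),t,w)
for i in range(0,N+1,3):
    X=A@np.linalg.matrix_power(T,i);print(X[:3,3].round(3),(X[:3,3]+X[:3,2]*.064).round(3))
E
python3 st.py .67 .11 10
```

```text
6.8 [-0.04  1.2  -1.43  1.5   1.57  1.64 -2.1 ] 0.654
[0.6535 0.2911 0.2505] [0.5095 0.2457 0.2257] [-0.0049 -0.0153 -0.0034] [-0.95  0.64 -7.38]
[0.654 0.291 0.25 ] [0.676 0.278 0.192]
[0.606 0.298 0.24 ] [0.633 0.286 0.183]
[0.559 0.287 0.232] [0.589 0.277 0.175]
[0.52  0.258 0.226] [0.551 0.252 0.171]
```

Request:
play_rows(translation=[[-0.0049,-0.0153,-0.0034],[-0.0049,-0.0153,-0.0034],[-0.0049,-0.0153,-0.0034],[-0.0049,-0.0153,-0.0034],[-0.0049,-0.0153,-0.0034],[-0.0049,-0.0153,-0.0034],[-0.0049,-0.0153,-0.0034],[-0.0049,-0.0153,-0.0034],[-0.0049,-0.0153,-0.0034],[-0.0049,-0.0153,-0.0034]], delta_rot=[[-0.95,0.64,-7.38],[-0.95,0.64,-7.38],[-0.95,0.64,-7.38],[-0.95,0.64,-7.38],[-0.95,0.64,-7.38],[-0.95,0.64,-7.38],[-0.95,0.64,-7.38],[-0.95,0.64,-7.38],[-0.95,0.64,-7.38],[-0.95,0.64,-7.38]], grip=[0.3,0.3,0.3,0.3,0.3,0.3,0.3,0.3,0.3,0.3])

```text
clock: 8.05
tool_pos: [0.5092, 0.2452, 0.2253]
eef_rot: [0.39, 0.883, 0.065, 0.251]
contact_force: [0.3, -0.1, 0.3]
opening: 0.648
finger_force: 0.0
```

```bash
python3 st.py .67 .06 4
```

```text
8.05 [ 0.01  1.12 -1.42  2.11  1.66  1.54 -1.35] 0.648
[0.5092 0.2452 0.2253] [0.5342 0.2416 0.1824] [-0.      0.0002  0.0124] [-0.01  0.01 -0.  ]
[0.509 0.245 0.225] [0.541 0.24  0.17 ]
[0.528 0.243 0.193] [0.56  0.237 0.138]
```

Request:
play_rows(translation=[[0,0,0.016],[0,0,0.016],[0,0,0.016],[0,0,0.016],[0,0,0.016]], delta_rot=[[0,0,0],[0,0,0],[0,0,0],[0,0,0],[0,0,0]], grip=[0.1,0.1,0.1,0.1,0.1])

```text
clock: 8.68
tool_pos: [0.5507, 0.2407, 0.1557]
eef_rot: [0.394, 0.882, 0.067, 0.251]
contact_force: [0.3, -0.7, 0.1]
opening: 0.55
finger_force: 0.0
```

```bash
python3 st.py .67 .003 2
python3 - <<'E'
from plan import *
A,s=pose()
top=r.snapshot("top");side=r.snapshot("side")
f=lambda u,v,o:None
out=[]
for n,im,(x,y) in(("top",top,(185,180)),("side",side,(225,215))):
    a=cv2.resize(im[y:y+90,x:x+90],None,fx=4.4,fy=4.4,interpolation=2)
    for P,c in((A[:3,3]+A[:3,2]*.064,(0,0,255)),(A[:3,3]+A[:3,2]*.064+A[:3,1]*.024,(0,255,255)),(A[:3,3]+A[:3,2]*.064-A[:3,1]*.024,(255,255,0)),(GR,(0,255,0))):
        uv=proj(n,P)[0];cv2.circle(a,tuple(int(k) for k in ((uv+.5-[x,y])*4.4)),3,c,-1)
    out.append(a)
cv2.imwrite("pics/near.png",np.hstack(out))
E
```

```text
8.675 [ 0.02  1.25 -1.33  2.05  1.82  1.51 -1.32] 0.55
[0.5507 0.2407 0.1557] [0.5623 0.2371 0.1331] [-0.0002 -0.0009  0.0128] [ 0.05  0.02 -0.25]
[0.551 0.241 0.156] [0.582 0.236 0.1  ]
```

View pics/near.png

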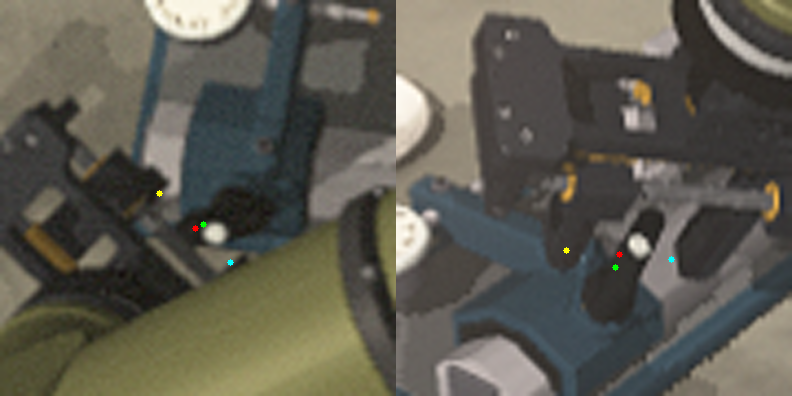

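The near view shows the white dot at top (233.4,232.7) and side (280,270.5). That is about 4 px from its first position, while the bed corner hasn't moved, so the failed flip bumped the carriage roughly 8 mm. I'll refit from the unobstructed check picture.

```bash
python3 - <<'E'
import cv2,numpy as np
c=cv2.imread("pics/chk.png")[::2,::2]
t=cv2.imread("pics/top0.png");s=cv2.imread("pics/side0.png")
t[130:330,190:390]=c[:,:200];s[160:360,190:390]=c[:,200:]
cv2.imwrite("pics/top1.png",t);cv2.imwrite("pics/side1.png",s)
src=open("fit.py").read().replace("{n}0.png","{n}1.png").replace('(218,212,243,243)','(222,212,247,243)').replace('(262,260,284,294)','(265,257,290,291)')
open("fit1.py","w").write(src)
f=open("f2.py").read().replace("fit.py","fit1.py").replace('(229.5,232.2)','(233.5,232.7)').replace('(277,273.3)','(280,270.5)')
f+='''
vv=[]
for n in C:
    k=knobmask(n,s.x[:3]/1000,p[2],s.x[3]/30);a,b,c,e=roi[n];g=lambda z:cv2.resize(z[b-8:b+36,a-8:a+36],None,fx=9,fy=9)
    v=g(img[n])
    for mm,col in((k,(0,255,0)),(msk[n],(0,0,255))):
        ct,_=cv2.findContours((g(mm)>.5).astype(np.uint8),0,2);cv2.drawContours(v,ct,-1,col,1)
    vv.append(v)
cv2.imwrite("pics/fit1.png",np.hstack(vv))
'''
open("f3.py","w").write(f)
E
python3 f3.py
```

```text
side [279.6 270.4] [13 12  4  4 15]
top [233.5 232.5] [10 19  4  4 12]
dot [0.5793 0.2253 0.0997] [-0.2  -0.05  0.09  0.22] bed [-87.4  97.1  99.7]
grip if cap at +8: [0.5833 0.2247 0.0928] axis [-0.493  0.08   0.866]
1.0682019847412647 [584.2 221.8  90.3] 1.2547608461359772 bed [-82.   94.4  90.3]
 fixed pos th [1.2628125] 1.1242051590372992
1.091172324192835 [582.4 222.6  93. ] 1.2555812410287972 bed [-83.9  94.9  93. ]
 fixed pos th [1.2625] 1.1242051590372992
1.0704994333259619 [585.6 220.8  88.1] 1.2694201605109905 bed [-80.5  93.6  88.1]
 fixed pos th [1.26273438] 1.1242051590372992
```

View pics/fit1.png

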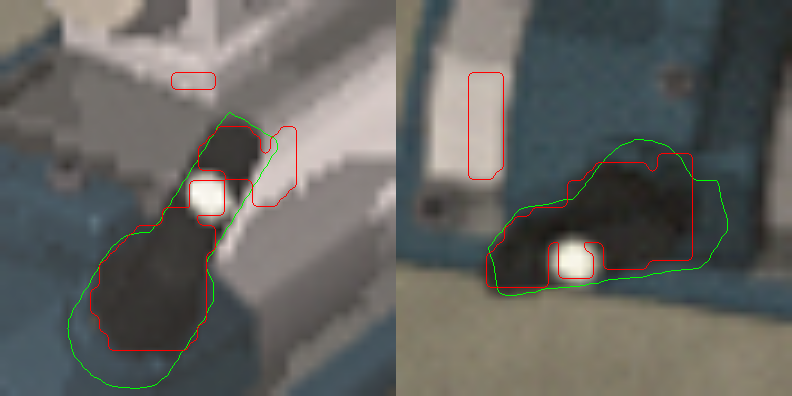

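The bump also turned the knob to its tight stop at about 1.2 rad. The carriage sits 9.4 mm nearer the valve, which is still harmless. I'll retarget.

```bash
sed -i 's/GR=np.array(.*/GR=np.array([.584,.224,.092])/' plan.py; python3 st.py 1.2 .04 4
```

```text
8.775 [ 0.02  1.25 -1.33  2.05  1.82  1.51 -1.32] 0.55
[0.5505 0.2398 0.1548] [0.5421 0.2308 0.1656] [-0.0019 -0.0018 -0.0032] [-0.01  0.02  7.46]
[0.55  0.24  0.155] [0.582 0.235 0.099]
[0.545 0.233 0.163] [0.576 0.228 0.108]
```

Request:
play_rows(translation=[[0,0,-0.0128],[-0.002,-0.002,0],[-0.002,-0.002,0],[-0.002,-0.002,0],[-0.0018,-0.0018,0],[0,0,0]], delta_rot=[[0,0,0],[0,0,7.46],[0,0,7.46],[0,0,7.46],[0,0,7.46],[0,0,0]], grip=[0.1,0.1,0.1,0.1,0.1,0.1])

```text
clock: 9.52
tool_pos: [0.5409, 0.2317, 0.1689]
eef_rot: [0.606, 0.751, 0.13, 0.225]
contact_force: [0.1, 0.7, 0.0]
opening: 0.551
finger_force: 0.0
```

```bash
python3 st.py 1.2 .003 3
```

```text
9.525 [ 0.05  1.25 -1.4   2.09  1.81  1.57 -1.84] 0.551
[0.5409 0.2317 0.1689] [0.5603 0.2279 0.1336] [-0.0001 -0.0003  0.0135] [ 0.08 -0.03  0.05]
[0.541 0.232 0.169] [0.573 0.227 0.114]
[0.56  0.228 0.134] [0.592 0.223 0.078]
```

Now descend and close gently.

Request:
play_rows(translation=[[0,0,0.0135],[0,0,0.0135],[0,0,0.0135],[0,0,0]], delta_rot=[[0,0,0],[0,0,0],[0,0,0],[0,0,0]], grip=[0.1,0.1,0.1,0.1])

```text
clock: 10.02
tool_pos: [0.5614, 0.2271, 0.1309]
eef_rot: [0.608, 0.751, 0.128, 0.225]
contact_force: [-0.4, 0.0, -0.3]
opening: 0.549
finger_force: 0.0
```

Request:
play_rows(translation=[[0,0,0],[0,0,0],[0,0,0],[0,0,0],[0,0,0],[0,0,0]], delta_rot=[[0,0,0],[0,0,0],[0,0,0],[0,0,0],[0,0,0],[0,0,0]], grip=[-0.3,-0.5,-0.7,-1,-1,-1], squeeze=15)

```text
clock: 10.78
tool_pos: [0.5613, 0.228, 0.1328]
eef_rot: [0.607, 0.751, 0.13, 0.225]
contact_force: [-0.8, -0.0, 1.8]
opening: 0.146
finger_force: 15.0
```

The opening reads 13 mm, so the wing is held. Now I'll turn it free.

Request:
play_rows(translation=[[0,0,0],[0,0,0],[0,0,0],[0,0,0]], delta_rot=[[0,0,-9.5],[0,0,-9.5],[0,0,-9.5],[0,0,-9.5]], grip=[-1,-1,-1,-1], squeeze=20)

```text
clock: 11.28
tool_pos: [0.5616, 0.2281, 0.1329]
eef_rot: [0.328, 0.908, 0.049, 0.256]
contact_force: [0.1, 0.6, 0.9]
opening: 0.149
finger_force: 20.0
```

Run:
```python
from plan import *
A,s=pose();print(s["clock"],s["q"].round(2),s["contact_force"].round(1),(s["moment"]).round(2))
for th in(.55,-.5):print(screw(A,target(GR,th,.003),1)[1:])
```

```text
11.275 [ 0.03  1.25 -1.25  2.05  1.87  1.44 -1.18] [0.1 0.6 0.9] [ 0.12  0.22 -0.04]
(array([ 0.0004, -0.0008, -0.0012]), array([0.19, 0.09, 1.08]))
(array([ 0.0004, -0.0008, -0.0012]), array([  0.12,   0.18, -59.08]))
```

Request:
play_rows(translation=[[0,0,0],[0,0,0],[0,0,0],[0,0,0],[0,0,0],[0,0,0],[0,0,0]], delta_rot=[[0,0,-9.8],[0,0,-9.8],[0,0,-9.8],[0,0,-9.8],[0,0,-9.8],[0,0,-9.8],[0,0,0]], grip=[-1,-1,-1,-1,-1,-1,-1])

```text
clock: 12.15
tool_pos: [0.5616, 0.2281, 0.1329]
eef_rot: [-0.157, 0.953, -0.082, 0.247]
contact_force: [0.9, 0.2, 2.2]
opening: 0.142
finger_force: 20.0
```

```bash
cat > look.py <<'E'
import sys
from plan import *
A,s=pose();print(s["clock"],s["q"].round(2),s["contact_force"].round(2),s["moment"].round(2),"pos",A[:3,3].round(4),"open",round(s["opening"],3))
print("rz to th .75:",screw(A,target(GR,.75,.003),1)[2][2]," th est(deg, rel):",screw(target(GR,0,.003),A,1)[2].round(1))
b=A[:3,:3].T@(Rz(YAW)@[0,-1,0]);print("bed -y in tool axes",b.round(4))
for n in C: cv2.imwrite(f"pics/{n}_{sys.argv[1]}.png",r.snapshot(n))
E
python3 look.py a
```

```text
12.15 [-0.02  1.16 -1.1   2.05  1.85  1.29 -0.22] [0.88 0.21 2.22] [0.11 0.24 0.12] pos [0.5616 0.2281 0.1329] open 0.142
rz to th .75: 70.98  th est(deg, rel): [ -0.   -0.2 -28. ]
bed -y in tool axes [ 0.4696 -0.8829 -0.0017]
```

The knob is free at about -0.49 rad. I'll slide 45 mm of the estimated 55 mm.

Request:
play_rows(translation=[[0.00235,-0.0044,0],[0.00235,-0.0044,0],[0.00235,-0.0044,0],[0.00235,-0.0044,0],[0.00235,-0.0044,0],[0.00235,-0.0044,0],[0.00235,-0.0044,0],[0.00235,-0.0044,0],[0.00235,-0.0044,0],[0,0,0]], delta_rot=[[0,0,0],[0,0,0],[0,0,0],[0,0,0],[0,0,0],[0,0,0],[0,0,0],[0,0,0],[0,0,0],[0,0,0]], grip=[-1,-1,-1,-1,-1,-1,-1,-1,-1,-1])

```text
clock: 13.5
tool_pos: [0.554, 0.1827, 0.1328]
eef_rot: [-0.158, 0.953, -0.083, 0.247]
contact_force: [-1.7, 0.0, 6.9]
opening: 0.144
finger_force: 20.0
```

```bash
python3 look.py b
python3 - <<'E'
import cv2,numpy as np
t=cv2.imread("pics/top_b.png")[150:240,200:330];s=cv2.imread("pics/side_b.png")[190:280,200:330]
cv2.imwrite("pics/b.png",np.vstack([cv2.resize(k,None,fx=3.3*1.8,fy=3.3,interpolation=2) if 0 else cv2.resize(k,None,fx=3.3,fy=3.3,interpolation=2) for k in(t,s)]))
E
```

```text
13.5 [ 0.06  1.15 -1.1   2.13  1.89  1.27 -0.24] [-1.66  0.04  6.88] [-0.05 -0.04 -0.07] pos [0.554  0.1827 0.1328] open 0.144
rz to th .75: 71.04  th est(deg, rel): [  0.   -0.2 -28.1]
bed -y in tool axes [ 4.705e-01 -8.824e-01 -6.000e-04]
```

View pics/b.png

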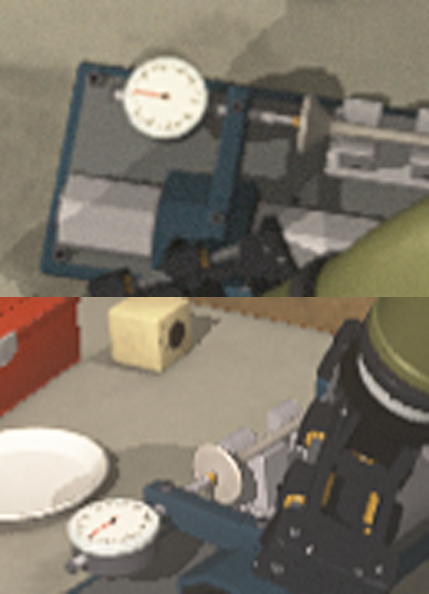

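The view shows the plunger tip at about (297,120), just short of the valve head at (303,120), and the pointer still at zero (pointing left). From here I'll read the pointer numerically.

```bash
cat > dial.py <<'E'
import sys
from h import *
def dial(im,c0):
    x,y=int(c0[0])-22,int(c0[1])-22;k=cv2.resize(im[y:y+44,x:x+44],None,fx=6,fy=6,interpolation=2).astype(int)
    w=(k.min(2)>150).astype(np.uint8);w=cv2.morphologyEx(w,cv2.MORPH_CLOSE,np.ones((25,25),np.uint8))
    n,L,st,ce=cv2.connectedComponentsWithStats(w);j=min(range(1,n),key=lambda j:np.hypot(*(ce[j]-132))if st[j][4]>1500 else 1e9)
    cs,_=cv2.findContours((L==j).astype(np.uint8),0,2);e=cv2.fitEllipse(max(cs,key=len));c=np.array(e[0])
    red=(k[...,2]-k[...,:2].max(2)).astype(float);yy,xx=np.mgrid[:264,:264];d=np.hypot(xx-c[0],yy-c[1])
    red[(red<35)|(d>.46*min(e[1]))]=0
    # distal pointer: weight by distance
    m=np.array([((xx-c[0])*red).sum(),((yy-c[1])*red).sum()]);
    return c/6-.5+.5/6+[x,y],np.array(e[1])/6,m/red.sum()/6,red.sum()
if __name__=="__main__":
    a=Rz(-.1616)
    for f,c0 in[l.split(":") for l in sys.argv[1:]]:
        im=cv2.imread(f"pics/{f}.png");c,e,m,s=dial(im,eval(c0))
        n="top"
        # image -> plane z=.075 via finite difference
        from scipy.optimize import least_squares
        back=lambda uv:least_squares(lambda q:proj(n,[q[0],q[1],.075])[0]-uv,[.7,.2]).x
        P=back(c);v=a[:2,:2].T@(back(c+m)-P);ang=np.degrees(np.arctan2(v[0],v[1]))%360
        print(f,"centre",c.round(1),e.round(1),"red off",m.round(2),s,"deg cw from +y:",ang.round(1),"mm",(ang/36).round(2))
E
python3 dial.py "top0:(225,176)" "top_a:(229,178)" "top_b:(250,179)"
```

```text
top0 centre [224.9 175.5] [23.3 25.4] red off [-5.32 -1.16] 22687.0 deg cw from +y: 4.3 mm 0.12
top_a centre [229.4 176.2] [23.8 25.7] red off [-4.08 -0.96] 17868.0 deg cw from +y: 5.3 mm 0.15
top_b centre [249.3 179. ] [23.9 25.8] red off [-4.4 -1.1] 14732.0 deg cw from +y: 6.1 mm 0.17
```

Request:
play_rows(translation=[[0.00094,-0.00177,0],[0.00094,-0.00177,0],[0.00094,-0.00177,0],[0,0,0]], delta_rot=[[0,0,0],[0,0,0],[0,0,0],[0,0,0]], grip=[-1,-1,-1,-1])

```text
clock: 14.1
tool_pos: [0.5531, 0.1779, 0.1328]
eef_rot: [-0.158, 0.953, -0.082, 0.247]
contact_force: [0.2, 1.6, 4.9]
opening: 0.144
finger_force: 20.0
```

```bash
python3 look.py c;python3 dial.py "top_c:(252,179)"
```

```text
14.1 [ 0.07  1.15 -1.1   2.14  1.9   1.27 -0.24] [0.22 1.55 4.94] [ 0.25 -0.06  0.14] pos [0.5531 0.1779 0.1328] open 0.144
rz to th .75: 71.05  th est(deg, rel): [ -0.1  -0.2 -28.1]
bed -y in tool axes [ 0.4706 -0.8823 -0.0026]
top_c centre [251.3 179.4] [23.7 26. ] red off [ 5.77 -2.29] 14864.0 deg cw from +y: 149.0 mm 4.14
```

The plunger reads about 4.1 mm, so I'll add 0.9 mm.

Request:
play_rows(translation=[[0.0004,-0.0008,0],[0,0,0]], delta_rot=[[0,0,0],[0,0,0]], grip=[-1,-1])

```text
clock: 14.45
tool_pos: [0.553, 0.1773, 0.1328]
eef_rot: [-0.158, 0.953, -0.082, 0.247]
contact_force: [0.1, 2.1, 6.5]
opening: 0.146
finger_force: 20.0
```

```bash
python3 look.py d;python3 dial.py "top_d:(252,179)"
```

```text
14.45 [ 0.07  1.15 -1.1   2.14  1.9   1.27 -0.24] [0.06 2.12 6.51] [ 0.41 -0.1   0.2 ] pos [0.553  0.1773 0.1328] open 0.146
rz to th .75: 71.05  th est(deg, rel): [ -0.1  -0.2 -28.1]
bed -y in tool axes [ 0.4707 -0.8823 -0.003 ]
top_d centre [251.7 179.4] [23.8 25.6] red off [ 5.13 -0.15] 19483.0 deg cw from +y: 169.8 mm 4.72
```

It reads 4.7 mm, which is good. Now I'll tighten by 72° to about 0.75 rad.

Request:
play_rows(translation=[[0,0,0],[0,0,0],[0,0,0],[0,0,0],[0,0,0],[0,0,0],[0,0,0],[0,0,0],[0,0,0]], delta_rot=[[0,0,9],[0,0,9],[0,0,9],[0,0,9],[0,0,9],[0,0,9],[0,0,9],[0,0,9],[0,0,0]], grip=[-1,-1,-1,-1,-1,-1,-1,-1,-1])

```text
clock: 15.68
tool_pos: [0.5529, 0.1767, 0.1328]
eef_rot: [0.433, 0.863, 0.079, 0.248]
contact_force: [-1.3, 0.6, 6.6]
opening: 0.143
finger_force: 20.0
```

```bash
python3 look.py e;python3 dial.py "top_e:(252,179)"
```

```text
15.675 [ 0.14  1.27 -1.3   2.14  1.9   1.48 -1.4 ] [-1.28  0.59  6.6 ] [ 0.14 -0.16 -0.02] pos [0.5529 0.1767 0.1328] open 0.143
rz to th .75: -1.05  th est(deg, rel): [-0.2 -0.1 44. ]
bed -y in tool axes [-0.6949 -0.7191 -0.0023]
top_e centre [251.6 179.4] [23.8 25.8] red off [ 4.96 -0.42] 19755.0 deg cw from +y: 166.5 mm 4.63
```

Request:
play_rows(translation=[[0,0,0],[0,0,0],[0,0,0],[0,0,0],[0,0,-0.01],[0,0,-0.02],[0,0,-0.02],[0,0,-0.02],[0,0,-0.02],[0,0,-0.02],[0,0,0]], delta_rot=[[0,0,0],[0,0,0],[0,0,0],[0,0,0],[0,0,0],[0,0,0],[0,0,0],[0,0,0],[0,0,0],[0,0,0],[0,0,0]], grip=[-0.4,0,0.1,0.1,0.1,0.1,0.1,0.1,0.1,0.1,0.1])

```text
clock: 17.15
tool_pos: [0.4983, 0.1863, 0.2293]
eef_rot: [0.431, 0.864, 0.079, 0.249]
contact_force: [-0.6, -0.2, -0.5]
opening: 0.547
finger_force: 0.0
```

```bash
python3 look.py f;python3 dial.py "top_f:(252,179)"
python3 - <<'E'
from plant import r
for n in("side","top"):
  for t in("master_valve","valve_tall","valve_small","paste_tin","micrometer"):
    print(n,t,[(d["point"].round(3) if hasattr(d["point"],"round") else d["point"]) for d in r.look_for(n,t)][:1])
E
```

```text
17.15 [ 0.11  1.07 -1.41  2.23  1.68  1.48 -1.48] [-0.62 -0.2  -0.51] [0.04 0.35 0.03] pos [0.4983 0.1863 0.2293] open 0.547
rz to th .75: -0.88  th est(deg, rel): [-0.3 -0.2 43.8]
bed -y in tool axes [-0.6928 -0.7211 -0.0036]
top_f centre [251.5 179.4] [23.9 26.2] red off [ 3.39 -0.67] 13549.0 deg cw from +y: 159.9 mm 4.44
side master_valve [[0.6905, 0.096, 0.0666]]
side valve_tall [[0.5693, -0.2865, 0.0805]]
side valve_small [[0.4511, -0.3058, 0.0305]]
side paste_tin [[0.407, -0.1446, 0.0263]]
side micrometer [[0.588, 0.4389, 0.0079]]
top master_valve [[0.651, 0.1311, 0.0404]]
top valve_tall []
top valve_small []
top paste_tin []
top micrometer [[0.5925, 0.4304, 0.0033]]
```

```bash
python3 -c "
from plant import r
print(r.finish_job())"
```

```text
the job is handed in; nothing more can be done
None
```

The gauge is set and the job is handed in: the dial reads about 4.5 mm, the knob is clamped at about 0.77 rad, and the valve is still in its vee. On the way, a wrong wrist turn bumped the still-clamped carriage about 9 mm towards the valve and turned the knob to its tight stop. I refitted the knob's position before going on, and no verdict came back at hand-in.

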